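# Wedge up the drooping leaf of the sanding table

## Robot

A 6-joint arm with a two-finger parallel gripper is mounted at the origin on the work surface. World frame = base frame: x ahead of the robot, y to its left, z up, the work surface at z = 0. Lengths are in mm, angles in rad, forces in N, time in s.
With the tool pointing down it reaches from about 275 to 1000 mm from the base axis. Payload 8.4 kg.
Tool frame: the origin (TCP) lies between the finger pads; the fingertips stand r.finger_overhang ahead of it and the grasp point (between the pads) is the TCP (r.finger_overhang is the distance from the TCP to the fingertips, in mm); z points along the fingers, y is the line along which they close (so a half turn about z gives the same grasp; the last joint's range is limited). The gripper opens to 85 mm and grips with 20 to 120 N. Pads are 22 mm wide; open, the fingers measure 114 mm over their backs; the gripper's body (76 mm by 85 mm) begins 54 mm behind the grasp point. The pads swing forward as they close: fully open they stand 13 mm farther back than shut.
Start: joints at [-1.12, 0.353, 1.633, -0, 1.155, -0.002], TCP at [273.427, -562.019, 250.281] pointing down, gripper open.
Joint ranges: [-2.63, 2.63], [-0.92, 2.1], [0.06, 2.66], [-1.3, 4.44], [0, 2.69], [-3.02, 3.02]. Speed limits (rad/s): [2.22, 2.22, 2.79, 3.14, 3.14, 3.14].

## Interface

Orientations are given as [roll, pitch, yaw] about the fixed x, y, z axes, in that order (R = Rz(yaw) Ry(pitch) Rx(roll)).
In Python, from rig import r, cams, sign_off gives the robot as it stands.
- The arm moves only by the shell command python3 -m crank 'ROWS' [FORCE]. ROWS is JSON, a list of rows, each a list of 7 numbers: the shift along the tool's x, y, z in m, then the turn, a rotation vector about the tool's x, y, z in rad, then the closure, from 0 (fully open) to 1 (shut). In form: [[dx, dy, dz, ax, ay, az, gripper], ...]. A call has 1 to 5 rows; each row is the pose to reach, as a shift and turn from the pose commanded when the call began, along the tool's axes at that moment; what a row does not reach only later rows make up. A row lasts 1/10 s, in which the tool goes at most 50 mm and 8.59 degrees, less where a joint would pass 70% of its speed; a pose out of reach is approached as far as the arm can. A call with a gripper value outside its range is refused whole. The fingers move at their own pace and stop on an object; FORCE is the grip in N (left out, the last holds). Time passes only in rows, so rows that repeat a pose let the fingers close. It gives the time, the measured TCP pose, the force, the opening and the grip force at its end, in the units of the state.
- r.sense(): the state, without advancing time (a new reading comes with each control period).
- cams.grab_frame(name): name is "side" or "top"; returns a dict with "image" (480x640x3 uint8, red, green, blue), "fx", "fy", "cx", "cy" (pixels), "D" ([k1, k2, p1, p2, k3] as OpenCV has them; the pictures are not rectified), "position" and "orientation" of the camera in the world. Camera axes: x right, y down, z forward; pixel columns grow to the right and rows downward; lengths in mm; the calibration is good to about 2 mm. A picture is of the moment at which its call begins. There is no depth.
- sign_off(): hands the job in; it is judged then, once.
The state is a dict: "clock": time; "qpos": joint angles; "qvel": joint speeds; "joint_efforts": joint torques, N m; "eef_pos": TCP position; "tcp_rot": TCP orientation; "contact_force": force on the tool from outside, world axes, zero at the start; "wrist_torque": the same for the moment, N m; "opening": opening from 0.0 (shut) to 1.0 (fully open); "grasp_force": force on a finger pad.
Only numpy, scipy, OpenCV 4.12 (cv2) and the standard library are available. Lean on these libraries where they do the work, as an engineer would, in place of code of your own. Each camera call takes 0.05 s, during which the arm holds its last target. There are 200 camera calls.

## Task

The drop leaf of the grey sanding table sags. Push the orange wedge, thin end first and straight in, flat on the bench, under the middle of the leaf's red lip until the leaf is right up against its stop, level with the sanding table, and the wedge jams tight; leave it there holding the leaf up and let go. Do not disturb the other things on the bench.

Things in the scene. Friction and masses are not known exactly. Their poses are not given: they have to be found in the camera images.
- wedge: Orange hard-plastic wedge, loose on the bench, 0.16 kg, 160 mm long (x), 56 mm wide (y), upright sides. Origin: centre of the underside, which lies on the bench (z = 0). x points to the thin end, z up. Top: one straight ramp from 44 mm thick at the fat end (x = -80 mm, an upright flat face to push on) to 4 mm at the thin end (x = +80 mm); 24 mm at the middle, 34 mm at x = -40 mm.
- wedge_centre (a point): Centre of the wedge, 12 mm above the middle of its underside; same axes as the wedge.
- wedge_tip (a point): Middle of the wedge's thin end, at bench level: 80 mm along x from the wedge's origin; same axes. The ramp touches the lip when the tip is about 65 mm past the lip's outer edge, and jams about 128 mm past it, with some 32 mm of the wedge left outside.
- lip_edge (a point): Middle of the outer lower edge of the red lip beneath the leaf's free edge; the wedge enters here. The lip is 240 mm wide (y), 18 mm thick (x), 17 mm high, and moves with the leaf. x points in under the leaf to the sanding table, the way the wedge must go (tilted by the sag; its horizontal part is the heading). 20 mm above the bench when sagging, 36 mm when level.
- leaf (a joint): Tilt of the leaf about its hinge on the sanding table (rad): 0 sagging (it falls back there by its weight), 0.08 level, where a hard stop halts it. Slotted aluminium plate, 200 mm long, 240 mm wide, top 67 mm above the bench when level, 0.85 kg. Pushing the wedge takes some 4 to 12 N while the leaf rises, then the force climbs steeply; 15 to 25 N jams it.
- sander_table: Grey bench-top downdraft sanding table with a slotted top, fixed: 280 mm (x) by 360 mm (y), 67 mm high, origin at the centre of its underside. The leaf is hinged on its -x side and sticks out 209 mm from it. A bowl blank 110 mm across and 40 mm high lies on top.
- pine_block: Pale pine block, one end round, 138 x 75 x 60 mm; leave alone. Origin under its square part.
- spirit_bottle: White bottle with a blue label, 64 mm across, 170 mm tall; leave alone. Origin at the base.
- sanding_block: Cork sanding block, 120 x 70 x 34 mm; leave alone. Origin at the base.
- tub: Clear plastic tub, 84 mm across, 70 mm tall; leave alone. Origin at the base.
- offcut: Plywood offcut, 140 x 60 x 22 mm; leave alone. Origin at the base.
- turned_bowl_blank: Round wooden bowl blank, 110 mm across, 40 mm high, on the sanding table; leave alone. Origin at the base.
There are look-alikes about, which are no part of the job. What is meant by the wedge is not black or turquoise, and is the larger of those in its own colour.

How it is judged (in metres and radians):
On the way:
1. the wedge's thin end is under the lip (x of wedge_tip in the frame of lip_edge above 0.02 m and y of wedge_tip in the frame of lip_edge between -0.09 and 0.09 m and value of joint leaf below 0.07 rad), for 0.05 s.
At the end, for the whole second after the job is handed in: The leaf is up (0.068 rad or more), pressing on the wedge with over 7 N (its weight alone gives under 6 N); the tip is 100 mm or more past the lip edge; the wedge is within 50 mm of the lip's middle, within 0.3 rad of straight in, flat (0.06 rad) and at rest; others moved under 30 mm (value of joint leaf above 0.068 rad and contact force between wedge and leaf above 7 N and x of wedge_tip in the frame of lip_edge above 0.1 m and y of wedge_centre in the frame of lip_edge between -0.05 and 0.05 m and angle between the x axis of wedge and the x axis of lip_edge, either way round below 0.3 rad and angle between wedge's own z axis and vertical below 0.06 rad and linear speed of wedge below 0.01 m/s); the robot touches nothing.
It fails at once if one of the other things on the bench is moved more than 30 mm (distance of any of pine_block, spirit_bottle, sanding_block, tub, offcut, turned_bowl_blank from where it was at the start of the episode above 0.03 m).
It also fails if it takes over 51 s, if anything falls off the work surface, if the arm or the gripper's body presses on something with over 40 N, if the wrist force passes 120 N, or if a joint passes its speed limit or range.

## Working session

There is one attempt and no reset: what is moved stays moved. The work goes in short steps, Python scripts to look and compute and a shell command to move; the robot and the scene stay as the last step left them, time stands still between calls to the robot, and variables do not carry over. Pictures are saved under pics/ and viewed, at most 10 in all, crops included, and the job is handed in when it is done.

```bash
mkdir -p pics; ls
cat > h.py <<'E'
import numpy as np, cv2, json
from scipy.spatial.transform import Rotation as R
from rig import r, cams
def ray(f,px):
    K=np.array([[f['fx'],0,f['cx']],[0,f['fy'],f['cy']],[0,0,1.]])
    u=cv2.undistortPoints(np.array(px,float).reshape(-1,1,2),K,np.array(f['D'],float)).reshape(-1,2)
    d=np.c_[u,np.ones(len(u))]
    o=np.array(f['orientation'],float)
    Rm=R.from_euler('xyz',o).as_matrix() if o.size==3 else (o if o.size==9 else R.from_quat(o).as_matrix())
    return np.array(f['position'],float),d@Rm.T
def onz(f,px,z):
    p,d=ray(f,px); return p+d*((z-p[2])/d[:,2])[:,None]
E
python3 - <<'E'
from h import *
for n in('top','side'):
    f=cams.grab_frame(n); cv2.imwrite(f'pics/{n}0.png',f['image'][:,:,::-1])
    print(n,f['position'],f['orientation'],f['fx'],f['D'])
print(r.sense(), r.finger_overhang)
E
```

```text
pics
top [ 442.10494349  -11.02553981 1587.51347282] [-3.06825169  0.0149805  -1.59179358] 507.8628440105392 [-0.12701835  0.          0.          0.          0.        ]
side [458.81599697 914.54036948 878.14855895] [-2.28505348  0.00716805 -3.03694585] 477.8018930172376 [-0.09157118  0.          0.          0.          0.        ]
{'clock': 0.1, 'qpos': array([-1.12040708e+00,  3.53595682e-01,  1.63407169e+00,  5.10634478e-06,
        1.15519899e+00, -2.39265434e-03]), 'qvel': array([ 0.00163164, -0.00065416, -0.00227332, -0.00016315,  0.00051675,
        0.00015553]), 'joint_efforts': array([ 2.70644041e-04, -6.06356764e+01, -3.42821252e+01,  1.34500419e-04,
        4.04390725e-03,  2.89491959e-05]), 'eef_pos': array([ 273.24454517, -561.6482391 ,  249.62114727]), 'tcp_rot': array([-3.14031895e+00, -7.71657915e-06,  4.52779835e-01]), 'contact_force': array([ 0.46916486,  0.40480061, -1.10695059]), 'wrist_torque': array([ 0.01687952,  0.03445855, -0.03452496]), 'grasp_force': 0.0, 'opening': 0.9978376067486732} 19.0
```

View pics/top0.png

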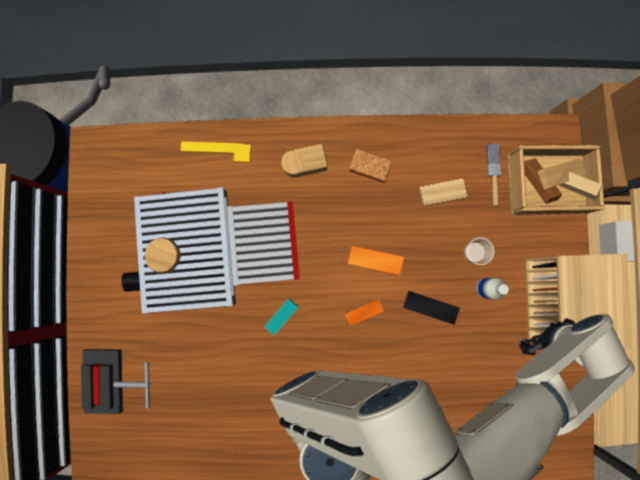

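View pics/side0.png

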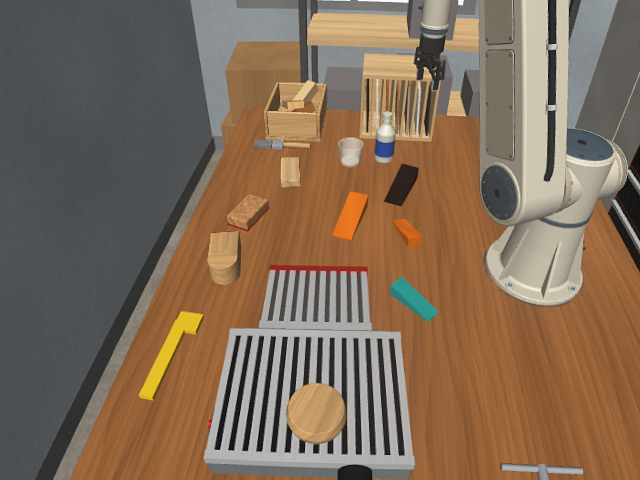

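The top view shows two orange wedges: the large one at (376,260) and a small one at (364,312). There is also a turquoise one at (281,317) and a black one at (431,307). The larger orange one at (376,260), side view (350,215), fits the description. The red lip is at (294,241) in the top view, and the way in is to image left. Next I'll confirm with a crop and measure.

```bash
cat > meas.py <<'E'
from h import *
def masks(f):
    h=cv2.cvtColor(f['image'],cv2.COLOR_RGB2HSV)
    o=cv2.inRange(h,(7,170,120),(18,255,255)); 
    d=cv2.inRange(h,(0,150,60),(4,255,255))|cv2.inRange(h,(174,150,60),(180,255,255))
    return o,d
def big(m,roi):
    z=np.zeros_like(m); x0,y0,x1,y1=roi; z[y0:y1,x0:x1]=m[y0:y1,x0:x1]
    c,_=cv2.findContours(z,cv2.RETR_EXTERNAL,cv2.CHAIN_APPROX_NONE)
    return max(c,key=cv2.contourArea)
if __name__=='__main__':
    f=cams.grab_frame('top'); g=cams.grab_frame('side')
    for n,F,ro,rr in(('top',f,(270,225,460,295),(280,190,310,290)),('side',g,(320,180,380,250),(250,255,380,280))):
        o,d=masks(F); c=big(o,ro); q=cv2.approxPolyDP(c,3,True).reshape(-1,2)
        print(n,'poly',q.tolist(),'z0',onz(F,q,0).round(0)[:,:2].tolist(),'z24',onz(F,q,24).round(0)[:,:2].tolist())
        l=big(d,rr); b=cv2.boxPoints(cv2.minAreaRect(l)); print(' lip',b.round(1).tolist(),'z37',onz(F,b,37).round(0)[:,:2].tolist(),'z20',onz(F,b,20).round(0)[:,:2].tolist())
    a=cv2.resize(g['image'][175:285,250:440],None,fx=4,fy=4,interpolation=2); cv2.imwrite('pics/crop1.png',a[:,:,::-1])
E
python3 meas.py
```

```text
top poly [[270, 283], [270, 294], [406, 294], [408, 290], [459, 294], [459, 225], [295, 225], [300, 277]] z0 [[421.0, 177.0], [387.0, 177.0], [378.0, -247.0], [390.0, -253.0], [373.0, -414.0], [590.0, -422.0], [601.0, 95.0], [438.0, 83.0]] z24 [[421.0, 174.0], [387.0, 175.0], [379.0, -243.0], [391.0, -250.0], [374.0, -408.0], [588.0, -416.0], [599.0, 94.0], [438.0, 81.0]]
 lip [[286.5, 202.0], [292.0, 201.5], [298.8999938964844, 277.8999938964844], [293.5, 278.3999938964844]] z37 [[669.0, 118.0], [670.0, 101.0], [435.0, 84.0], [434.0, 100.0]] z20 [[672.0, 119.0], [673.0, 102.0], [435.0, 85.0], [434.0, 102.0]]
side poly [[366, 194], [348, 193], [333, 236], [351, 240], [368, 198]] z0 [[446.0, -288.0], [502.0, -288.0], [531.0, -82.0], [481.0, -70.0], [439.0, -268.0]] z24 [[446.0, -255.0], [501.0, -255.0], [529.0, -55.0], [480.0, -43.0], [440.0, -236.0]]
 lip [[268.8999938964844, 272.1000061035156], [269.0, 264.79998779296875], [366.1000061035156, 266.6000061035156], [365.8999938964844, 273.8999938964844]] z37 [[674.0, 109.0], [678.0, 84.0], [437.0, 67.0], [437.0, 92.0]] z20 [[678.0, 93.0], [683.0, 67.0], [437.0, 50.0], [436.0, 75.0]]
```

View pics/crop1.png

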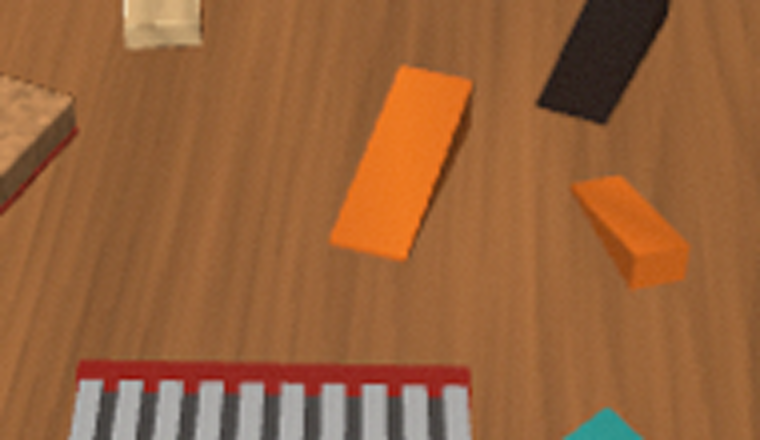

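The crop confirms it: this is the larger orange wedge, with its fat end up and away at about (437,75). Its thin end, at about (370,250), faces the red lip at (270,370). The small orange one is at (630,235).

By ray casting:

| Item | Position (mm) | Heading |
|---|---|---|
| Wedge centre | (490, -150) | 1.364 |
| Lip middle | (551, 91) | 1.643 |

I'll grip the wedge across its sides, near the fat end.

```bash
cat > go.py <<'E'
import sys
from h import *
x,y,z,yaw=map(float,sys.argv[1:5]); s=r.sense()
M=R.from_euler('xyz',s['tcp_rot']); T=R.from_euler('xyz',[np.pi,0,yaw])
print('row',(M.inv().apply(np.array([x,y,z])-s['eef_pos'])/1000).round(4),(M.inv()*T).as_rotvec().round(3),'| t',round(s['clock'],2),s['eef_pos'].round(1),s['tcp_rot'].round(3),'F',s['contact_force'].round(1),'op',round(s['opening'],2),round(s['grasp_force'],1))
E
python3 -m crank '[[0.341,-0.232,0,0,0,-0.911,0],[0.341,-0.232,0,0,0,-0.911,0],[0.341,-0.232,0,0,0,-0.911,0],[0.341,-0.232,0,0,0,-0.911,0],[0.341,-0.232,0,0,0,-0.911,0]]'
python3 go.py 479 -204 120 1.364
```

```text
clock: 0.7
eef_pos: [398.3, -343.4, 250.3]
tcp_rot: [3.141, -0.0, 1.209]
contact_force: [1.0, 0.1, 0.6]
opening: 0.997
grasp_force: 0.0
row [0.1589 0.026  0.1303] [ 0.     0.    -0.155] | t 0.7 [ 398.3 -343.4  250.3] [ 3.141 -0.     1.209] F [1.  0.1 0.6] op 1.0 0.0
```

```bash
python3 -m crank '[[0.159,0.026,0.13,0,0,-0.155,0],[0.159,0.026,0.13,0,0,-0.155,0],[0.159,0.026,0.13,0,0,-0.155,0],[0.159,0.026,0.13,0,0,-0.155,0],[0.159,0.026,0.13,0,0,-0.155,0]]'
python3 -m crank '[[0,0,0,0,0,0,0],[0,0,0,0,0,0,0]]' >/dev/null
python3 go.py 479 -204 28 1.364
python3 - <<'E'
from h import *
f=cams.grab_frame('side'); a=cv2.resize(f['image'][120:285,250:450],None,fx=3.5,fy=3.5,interpolation=2); cv2.imwrite('pics/pre.png',a[:,:,::-1])
E
```

```text
clock: 1.2
eef_pos: [478.6, -202.3, 117.0]
tcp_rot: [-3.137, -0.002, 1.36]
contact_force: [-0.1, 0.7, 0.4]
opening: 1.0
grasp_force: 0.0
row [ 0.0027 -0.0011  0.0929] [ 0.001  0.    -0.006] | t 1.4 [ 479.4 -206.8  120.9] [3.141 0.    1.358] F [ 0.   1.2 -0.1] op 1.0 0.0
```

View pics/pre.png

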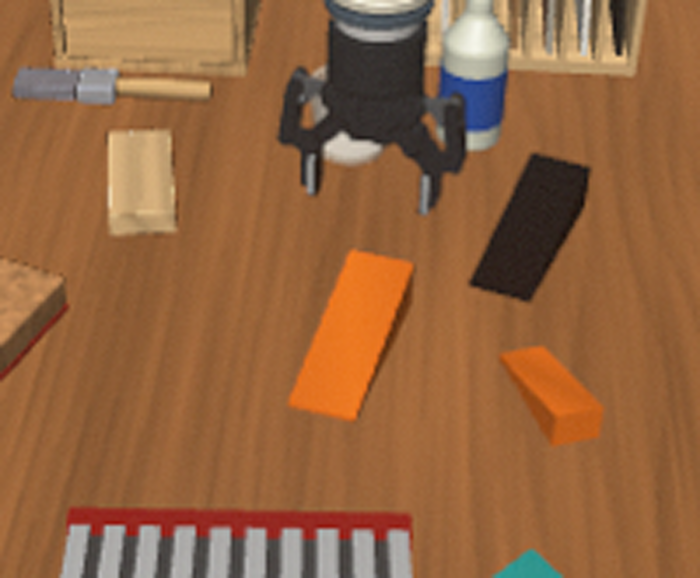

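The open fingers straddle the line of the wedge's fat end: tips at (310,185) and (425,205), fat end at (380,260). They are clear of the black wedge. Next I descend and close.

```bash
python3 -m crank '[[0.002,-0.001,0.045,0,0,-0.006,0],[0.002,-0.001,0.07,0,0,-0.006,0],[0.002,-0.001,0.085,0,0,-0.006,0],[0.002,-0.001,0.092,0,0,-0.006,0],[0.002,-0.001,0.092,0,0,-0.006,0]]'
python3 -m crank '[[0,0,0,0,0,0,0.5],[0,0,0,0,0,0,0.5],[0,0,0,0,0,0,0.5],[0,0,0,0,0,0,0.5],[0,0,0,0,0,0,0.5]]' 40
python3 -m crank '[[0,0,0,0,0,0,0.5],[0,0,0,0,0,0,0.5],[0,0,0,0,0,0,0.5],[0,0,0,0,0,0,0.5],[0,0,0,0,0,0,0.5]]'
python3 go.py 479 -204 26 1.364
python3 - <<'E'
from h import *
f=cams.grab_frame('side'); a=cv2.resize(f['image'][120:285,250:450],None,fx=3.5,fy=3.5,interpolation=2); cv2.imwrite('pics/grip.png',a[:,:,::-1])
E
```

```text
clock: 1.95
eef_pos: [478.5, -204.9, 28.4]
tcp_rot: [3.142, 0.0, 1.363]
contact_force: [-0.2, 0.2, 0.6]
opening: 1.002
grasp_force: 0.0
clock: 2.45
eef_pos: [479.2, -204.4, 29.5]
tcp_rot: [3.14, 0.001, 1.364]
contact_force: [-2.7, -2.1, 6.2]
opening: 0.647
grasp_force: 41.8
clock: 2.95
eef_pos: [479.3, -204.5, 29.5]
tcp_rot: [3.14, 0.001, 1.364]
contact_force: [-2.5, -1.3, 6.8]
opening: 0.649
grasp_force: 41.8
row [ 0.0004 -0.0004  0.0035] [0.002 0.001 0.   ] | t 2.95 [ 479.3 -204.5   29.5] [3.140e+00 1.000e-03 1.364e+00] F [-2.5 -1.3  6.8] op 0.65 41.8
```

View pics/grip.png

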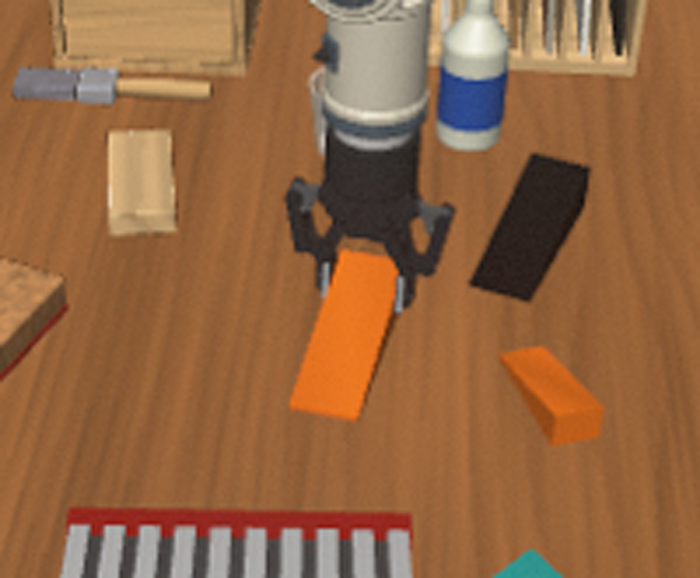

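The wedge is gripped across its sides near the fat end; in the picture the pads are at (325,275) and (402,290). Next I line it up in front of the lip.

```bash
python3 -m crank '[[0.03,0.011,-0.001,0,0,-0.056,0.5],[0.06,0.022,-0.001,0,0,-0.112,0.5],[0.09,0.033,-0.001,0,0,-0.168,0.5],[0.12,0.043,-0.001,0,0,-0.224,0.5],[0.15,0.053,-0.001,0,0,-0.279,0.5]]'
python3 -m crank '[[0,0,0,0,0,0,0.5],[0,0,0,0,0,0,0.5],[0,0,0,0,0,0,0.5]]'
python3 go.py 562.5 -68.5 29 1.643
python3 - <<'E'
from meas import *
f=cams.grab_frame('side')
o,d=masks(f); c=big(o,(270,170,380,262)); q=cv2.approxPolyDP(c,3,True).reshape(-1,2)
print('poly',q.tolist(),'z4',onz(f,q,4).round(0)[:,:2].tolist())
l=big(d,(250,255,380,280)); b=cv2.boxPoints(cv2.minAreaRect(l)); print('lip',b.round(1).tolist(),onz(f,b,52).round(0)[:,:2].tolist(),onz(f,b,20).round(0)[:,:2].tolist())
a=cv2.resize(f['image'][140:300,220:420],None,fx=3.5,fy=3.5,interpolation=2); cv2.imwrite('pics/align.png',a[:,:,::-1])
E
```

```text
clock: 3.5
eef_pos: [562.3, -66.9, 30.0]
tcp_rot: [3.141, 0.0, 1.645]
contact_force: [0.7, -1.0, -1.4]
opening: 0.65
grasp_force: 42.4
clock: 3.8
eef_pos: [561.0, -68.5, 29.6]
tcp_rot: [3.142, 0.0, 1.642]
contact_force: [0.6, 1.6, 0.6]
opening: 0.651
grasp_force: 43.1
row [-0.0001  0.0015  0.0006] [ 0.     0.    -0.001] | t 3.8 [561.  -68.5  29.6] [3.142 0.    1.642] F [0.6 1.6 0.6] op 0.65 43.1
poly [[313, 220], [310, 261], [332, 261], [331, 223]] z4 [[594.0, -142.0], [583.0, 27.0], [525.0, 21.0], [541.0, -133.0]]
lip [[268.8999938964844, 272.20001220703125], [269.0, 264.8999938964844], [366.1000061035156, 266.6000061035156], [365.8999938964844, 273.8999938964844]] [[670.0, 124.0], [674.0, 99.0], [437.0, 82.0], [437.0, 107.0]] [[678.0, 93.0], [683.0, 67.0], [437.0, 49.0], [436.0, 75.0]]
```

View pics/align.png

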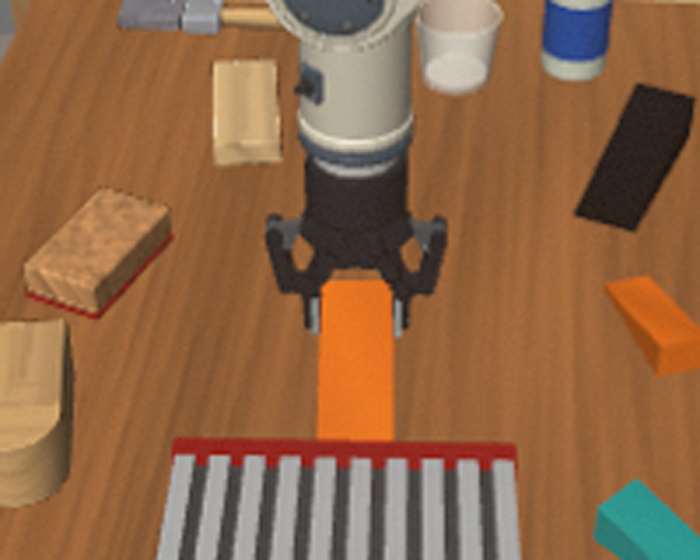

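The wedge is straight and centred: it sits at (355,360) and meets the lip at (350,445), whose ends are at (173,445) and (515,450). I'll push it in gripped for 110 mm. Then I'll let go and finish on the fat face, since the pads would otherwise reach the lip.

```bash
python3 -m crank '[[0.012,0.0015,0,0,0,0,0.5],[0.024,0.0015,0,0,0,0,0.5],[0.036,0.0015,0,0,0,0,0.5],[0.048,0.0015,0,0,0,0,0.5],[0.06,0.0015,0,0,0,0,0.5]]'
python3 -m crank '[[0.01,0,0,0,0,0,0.5],[0.02,0,0,0,0,0,0.5],[0.03,0,0,0,0,0,0.5],[0.04,0,0,0,0,0,0.5],[0.05,0,0,0,0,0,0.5]]'
python3 -m crank '[[0,0,0,0,0,0,0.5],[0,0,0,0,0,0,0.5]]'
python3 go.py 553.6 33 29.5 1.643
```

```text
clock: 4.35
eef_pos: [558.7, -7.0, 29.6]
tcp_rot: [3.141, 0.0, 1.643]
contact_force: [-0.1, -3.0, 4.0]
opening: 0.648
grasp_force: 43.4
clock: 4.85
eef_pos: [555.2, 41.5, 29.5]
tcp_rot: [3.141, 0.002, 1.644]
contact_force: [0.7, -11.9, 5.4]
opening: 0.647
grasp_force: 43.5
clock: 5.05
eef_pos: [555.1, 42.8, 29.6]
tcp_rot: [3.141, -0.0, 1.643]
contact_force: [-0.2, 0.9, 6.3]
opening: 0.65
grasp_force: 43.7
row [-0.0097 -0.0022  0.0001] [ 0.001 -0.     0.   ] | t 5.05 [555.1  42.8  29.6] [ 3.141 -0.     1.643] F [-0.2  0.9  6.3] op 0.65 43.7
```

```bash
python3 -m crank '[[0,0,0,0,0,0,0],[0,0,0,0,0,0,0],[0,0,0,0,0,0,0],[0,0,0,0,0,0,0],[0,0,0,0,0,0,0]]'
python3 -m crank '[[-0.015,0,0,0,0,0,0],[-0.03,0,0,0,0,0,0],[-0.045,0,0,0,0,0,0],[-0.06,0,0,0,0,0,0],[-0.06,0,0,0,0,0,0]]'
python3 -m crank '[[0,0,0,0,0,0,1],[0,0,0,0,0,0,1],[0,0,0,0,0,0,1],[0,0,0,0,0,0,1],[0,0,0,0,0,0,1]]'
python3 -m crank '[[0,0,0,0,0,0,1],[0,0,0,0,0,0,1],[0,0,0,0,0,0,1],[0,0,0,0,0,0,1],[0,0,0,0,0,0,1]]'
python3 go.py 557.5 13 28 1.643
python3 - <<'E'
from h import *
f=cams.grab_frame('side'); a=cv2.resize(f['image'][140:300,220:420],None,fx=3.5,fy=3.5,interpolation=2); cv2.imwrite('pics/push.png',a[:,:,::-1])
E
```

```text
clock: 5.55
eef_pos: [554.8, 41.8, 29.2]
tcp_rot: [-3.141, -0.0, 1.643]
contact_force: [0.3, 0.1, 0.4]
opening: 0.998
grasp_force: 0.0
clock: 6.05
eef_pos: [559.5, -20.5, 29.3]
tcp_rot: [3.141, 0.0, 1.641]
contact_force: [0.6, 0.3, -0.1]
opening: 0.999
grasp_force: 0.0
clock: 6.55
eef_pos: [559.3, -17.7, 29.3]
tcp_rot: [-3.142, -0.0, 1.643]
contact_force: [-0.2, 0.5, -0.4]
opening: 0.143
grasp_force: 0.0
clock: 7.05
eef_pos: [559.3, -18.1, 29.3]
tcp_rot: [-3.142, 0.0, 1.643]
contact_force: [0.4, 0.7, -0.1]
opening: -0.002
grasp_force: 0.0
row [0.0312 0.0005 0.0013] [-0.  0. -0.] | t 7.05 [559.3 -18.1  29.3] [-3.142  0.     1.643] F [ 0.4  0.7 -0.1] op -0.0 0.0
```

View pics/push.png

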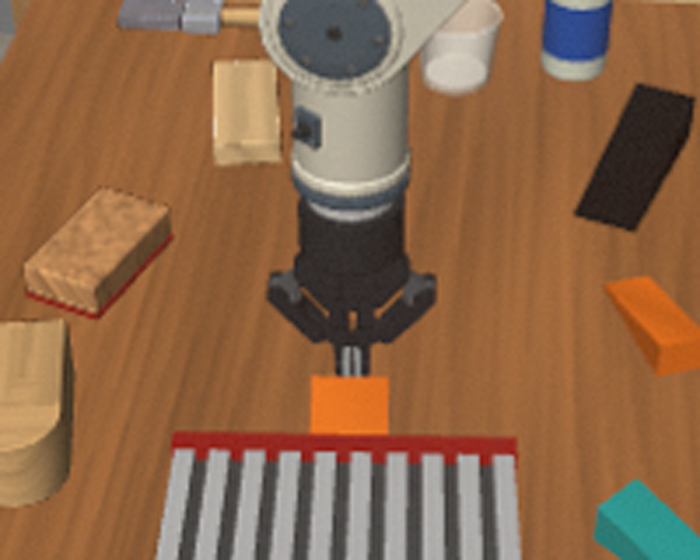

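The released wedge stays put with its fat end at (350,400), the lip is partly raised, and the shut fingers at (351,360) are centred behind the fat face. Next I push, watching the force.

```bash
python3 -m crank '[[0.012,0,0,0,0,0,1],[0.022,0,0,0,0,0,1],[0.028,0,0,0,0,0,1],[0.034,0,0,0,0,0,1],[0.04,0,0,0,0,0,1]]'
python3 -m crank '[[0.003,0,0,0,0,0,1],[0.006,0,0,0,0,0,1],[0.009,0,0,0,0,0,1],[0.012,0,0,0,0,0,1],[0.015,0,0,0,0,0,1]]'
python3 go.py 554 48 29 1.643
```

```text
clock: 7.6
eef_pos: [556.3, 21.7, 29.3]
tcp_rot: [-3.141, 0.001, 1.644]
contact_force: [0.1, -10.0, -0.3]
opening: -0.001
grasp_force: 4.8
clock: 8.1
eef_pos: [555.3, 36.5, 29.3]
tcp_rot: [-3.142, 0.001, 1.644]
contact_force: [0.4, -9.0, -0.4]
opening: 0.002
grasp_force: 4.8
row [ 0.0116 -0.0004  0.0003] [-0.     0.001  0.001] | t 8.1 [555.3  36.5  29.3] [-3.142e+00  1.000e-03  1.644e+00] F [ 0.4 -9.  -0.4] op 0.0 4.8
```

```bash
python3 -m crank '[[0.002,0,0,0,0,0,1],[0.004,0,0,0,0,0,1],[0.006,0,0,0,0,0,1],[0.007,0,0,0,0,0,1],[0.008,0,0,0,0,0,1]]'
python3 -m crank '[[0.001,0,0,0,0,0,1],[0.002,0,0,0,0,0,1],[0.003,0,0,0,0,0,1]]'
```

```text
clock: 8.6
eef_pos: [554.7, 44.4, 29.3]
tcp_rot: [-3.142, 0.001, 1.644]
contact_force: [1.0, -10.2, 0.3]
opening: -0.002
grasp_force: 4.7
clock: 8.9
eef_pos: [554.4, 47.3, 29.3]
tcp_rot: [-3.141, 0.001, 1.644]
contact_force: [1.0, -8.9, 0.4]
opening: -0.004
grasp_force: 4.7
```

```bash
python3 -m crank '[[0.001,0,0,0,0,0,1],[0.002,0,0,0,0,0,1],[0.003,0,0,0,0,0,1]]'
python3 -m crank '[[0.001,0,0,0,0,0,1],[0.002,0,0,0,0,0,1]]'
```

```text
clock: 9.2
eef_pos: [554.4, 48.9, 29.3]
tcp_rot: [-3.142, 0.003, 1.645]
contact_force: [1.4, -26.1, 1.4]
opening: -0.003
grasp_force: 12.9
clock: 9.4
eef_pos: [554.3, 49.4, 29.3]
tcp_rot: [-3.141, 0.005, 1.646]
contact_force: [3.1, -38.9, 1.0]
opening: -0.001
grasp_force: 18.8
```

The force climbed steeply to 39 N with almost no travel, so the wedge is jammed. Next I back off and look.

```bash
python3 -m crank '[[-0.01,0,0,0,0,0,1],[-0.03,0,0,0,0,0,1],[-0.06,0,0,0,0,0,1],[-0.09,0,-0.02,0,0,0,1],[-0.1,0,-0.05,0,0,0,1]]'
python3 -m crank '[[0,0,-0.03,0,0,0,1],[0,0,-0.05,0,0,0,1],[0,0,-0.05,0,0,0,1]]'
python3 - <<'E'
from h import *
f=cams.grab_frame('side'); a=cv2.resize(f['image'][140:340,200:440],None,fx=3,fy=3,interpolation=2); cv2.imwrite('pics/done.png',a[:,:,::-1])
E
```

```text
clock: 9.9
eef_pos: [560.1, -48.3, 78.4]
tcp_rot: [-3.138, -0.0, 1.642]
contact_force: [0.8, -0.6, 0.0]
opening: -0.001
grasp_force: 0.0
clock: 10.2
eef_pos: [563.2, -46.6, 132.2]
tcp_rot: [3.137, 0.001, 1.643]
contact_force: [-0.0, 0.3, 0.6]
opening: -0.001
grasp_force: 0.0
```

View pics/done.png

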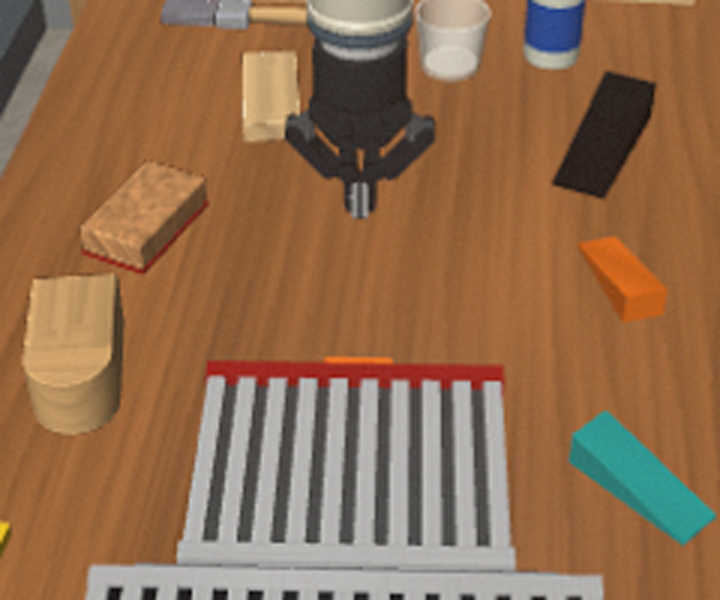

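The leaf is level with the table and the wedge holds it, showing at (358,359), the middle of the lip, which runs from x = 205 to 503. The gripper is clear and the other things are where they were.

```bash
python3 -c "
from rig import sign_off
print(sign_off())"
```

```text
the job is handed in; nothing more can be done
None
```

I pushed the orange wedge straight in under the middle of the lip until it jammed at about 39 N; in the last picture it holds the leaf level with the table, the gripper is clear and nothing else has visibly moved. I handed the job in at about 10 s; `sign_off()` returned no verdict.

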